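# Index the sample carousel by one hole

## Robot

A 6-joint arm with a two-finger parallel gripper is mounted at the origin on a cart in front of the work surface, level with it; the furniture and walls round the work are solid. World frame = base frame: x ahead of the robot, y to its left, z up, the work surface at z = 0. Lengths are in m, angles in rad, forces in N, time in s.
With the tool pointing down it reaches from about 0.225 to 0.875 m from the base axis. Payload 3.4 kg.
Tool frame: the origin (TCP) lies on the centre line of the jaws, within the pads' length; the fingertips stand 19 mm ahead of it and the grasp point (between the pads) is the TCP; z points along the fingers, y is the direction in which the jaws open and shut (so a half turn about z gives the same grasp; the last joint's range is limited). The gripper opens to 85 mm and grips with 20 to 120 N. Pads are 22 mm wide; open, the fingers measure 114 mm over their backs; the gripper's body (76 mm by 85 mm) begins 54 mm behind the grasp point. The pads swing forward as they close: fully open they stand 13 mm farther back than shut.
Start: joints at [-1.286, 0.276, 1.505, -0, 1.361, -0.121], TCP at [0.227, -0.528, 0.25] pointing down, gripper open.
Joint ranges: [-2.89, 2.89], [-0.75, 2.08], [0.22, 2.7], [-1.18, 4.32], [0.11, 2.71], [-2.7, 2.7]. Speed limits (rad/s): [2.57, 2.57, 3.14, 3.14, 3.14, 3.14].

## Interface

Orientations are given as a unit quaternion [w, x, y, z].
In Python, from rig import monitor, eyes, manip, models gives the robot as it stands.
- The arm moves only by the tool send_rows, never from a script. Its argument "deltas" is a list of rows, each an object with "dp": the shift along the world's x, y, z each as a share of 0.12 m, from -1 to 1, a list of three; "rotation": the turn, a rotation vector about the world's x, y, z each as a share of 0.5 rad, from -1 to 1, a list of three. In form: [{"dp": [dx, dy, dz], "rotation": [rx, ry, rz]}, ...]. A call has 1 to 12 rows; each row is the pose to reach, as a shift and turn from the pose commanded when the call began; what a row does not reach only later rows make up. A row lasts 1/12 s, in which the tool goes at most 41.7 mm and 7.16 degrees, less where a joint would pass 70% of its speed; a pose out of reach is approached as far as the arm can. A call with a number of a shift or a turn outside -1 to 1 is refused whole. A call with a gripper value outside its range is refused whole. "fingers" is the closure, from -1 (fully open) to 1 (shut), set as the call begins (left out, the last holds). The fingers move at their own pace and stop on an object; "grip_force" is the grip in N (left out, the last holds). Time passes only in rows, so rows that repeat a pose let the fingers close. It gives the time, the measured TCP pose, the force and the opening at its end, in the units of the state.
- monitor.get_state(): the state, without advancing time (a new reading comes with each control period).
- eyes.get_image(name): name is "scene" or "top" or "wrist"; returns a dict with "color" (420x560x3 uint8, red, green, blue), "depth" (420x560 float32, m along the optical axis (not along the pixel's ray), 0 where there is no reading), "mtx" (3x3 intrinsics, pixels), "rvec" (rotation vector, rad) and "tvec" (3), from world to camera coordinates, as OpenCV has them. Camera axes: x right, y down, z forward; pixel columns grow to the right and rows downward; lengths in m; the calibration is good to about 2 mm. The wrist camera is an equidistant fisheye: a pixel r from the principal point sees the ray r / f radians off the axis. A picture is of the moment at which its call begins.
- manip.sign_off(): hands the job in, once; it reports no verdict.
Trained networks look in a picture, given as the dict that the camera call returned (one of the last four; its "shot" number tells which), for a name from the list of things; names that differ only in an ending like _2 or _b are one class to them, and where a whole thing is asked for, a point or a joint stands for the part that bears it (a point fixed in the world has none). Each returns a list of dicts, best first, with "score" (0 to 1); they miss things now and then, are a little off and sometimes report something else, mostly with a low value. They report only what shows in the picture. A call takes as long as a camera call. They do not tell look-alikes from the thing itself.
- models.find_in(name, picture): "box" ([left, top, right, bottom] in pixels, round what is visible of it).
The state is a dict: "clock": time; "qpos": joint angles; "qd": joint speeds; "effort": joint torques, N m; "position": TCP position; "ee_rot": TCP orientation; "contact_force": force on the tool from outside, world axes, zero at the start; "moment": the same for the moment, N m; "width": finger opening in m.
Only numpy, scipy, OpenCV 4.12 (cv2) and the standard library are available. Lean on these libraries where they do the work, as an engineer would, in place of code of your own. Each camera call takes 0.05 s, during which the arm holds its last target.

## Task

Set the sample carousel on by one hole, to the neighbouring hole that has the ball-headed post beside it: with the fingertips press the plunger's round button down until its pin drops out of its hole, push the button round towards that post while it is down, and let the pin spring up fully into the new hole. Do not turn past that hole, do all of it by pressing and pushing without picking anything up, leave the two vials standing in their wells and everything else on the bench where it is, and finish with the hand clear.

Things in the scene. Friction and masses are not known exactly. Their poses are not given: they have to be found in the camera images.
- carousel_axis (a point): The carousel's upright axis, at the top face (46 mm above the bench) of its fixed round aluminium index plate: 114 mm across, 6 mm thick, with eight round holes 11 mm wide, 45 degrees apart, 48 mm from the axis. Under it turns a steel tray disc 172 mm across, top 16 mm above the bench, on a fixed grey foot disc 176 mm across. At the start the button lies on the point's -x side.
- button_top (a point): Centre of the top of the plunger's black round button, 30 mm across, 16 mm thick, 73 mm from the carousel axis; its top is 64 mm above the bench when up, 52 mm when fully pressed. It rides on the tray; nothing stands above it or within 20 mm of it above 46 mm. Fingertips pressing it down drag the tray round with them by friction (about 1 N sideways is needed).
- pin_tip (a point): Rounded tip of the plunger's upright brass pin (8 mm thick), 48 mm from the axis, in line with the button. Button up, it stands 2 mm proud of the index plate through a hole and locks the tray (1.5 mm play each way). It moves down with the button. Let go between holes, it slides along under the plate and springs up by itself into a hole when within about 3 mm of its centre.
- ball_post: Fixed dark steel marker post with a ball head 18 mm across, 32 mm tall, standing on the index plate 24 mm from the carousel axis; origin at its foot. It stands on the same radius as the hole to which the pin is to go: one hole (45 degrees) from the start, on one side or the other.
- flat_stub: Fixed flat dark steel disc 18 mm across and 6 mm high on the index plate, 24 mm from the axis, on the radius of the neighbouring hole on the other side, where the pin is not wanted; origin at its foot.
- carousel (a joint): Turn of the tray about the carousel axis (rad): about 0 at the start hole, grows counter-clockwise seen from above; the neighbouring holes are at +0.785 and -0.785. Turns with slight friction and stays where it is left.
- plunger (a joint): How far the plunger is pressed down (m): 0 up, pin in a hole; from 0.008 the pin is below the plate and the tray free to turn; stop at 0.012. Sprung upward: about 2 N to start, 4 N at 0.008, 5 N at the stop. Reads about 0.008 if the pin rests under the plate between holes.
- vial_1: Small glass vial with screw cap, 20 mm wide, 45 mm tall, loose in a square white well (18 mm high) on the turning tray, 70 mm from the axis, 60 degrees round counter-clockwise from the button; origin at its underside, 18 mm above the bench. Rides round with the tray; its top is 63 mm above the bench.
- vial_2: Small glass vial with screw cap, 20 mm wide, 45 mm tall, loose in a square white well (18 mm high) on the turning tray, 70 mm from the axis, 60 degrees round clockwise from the button; origin at its underside, 18 mm above the bench. Rides round with the tray; its top is 63 mm above the bench.
- cone_vessel_6: Loose small conical vessel, 68 mm wide, 88 mm tall, standing to the right of the carousel; origin at its underside. Bystander.
- blind_ferrule: Loose flat round metal cap, 58 mm wide, 6 mm thick, lying to the right of the carousel; origin at its underside. Bystander.
- forceps: Loose forceps, 117 x 24 x 11 mm, lying to the right of the carousel. Bystander.
- marker_red: Loose marker pen, 136 x 19 x 12 mm, lying to the left of the carousel. Bystander.
There are look-alikes about, which are no part of the job. There is more than one size of the vial_1; the one meant has the size given above.

How it is judged:
On the way, in this order (a step that is already met when the one before it is completed fails the run):
1. the button is pressed down until the pin is out of its start hole (value of joint plunger above 0.008 m and value of joint carousel between -0.3 and 0.3 rad), for 0.05 s.
2. the pin has sprung up into the hole beside the ball-headed post ((value of joint carousel between 0.725 and 0.845 rad or value of joint carousel between -0.845 and -0.725 rad) and horizontal distance between pin_tip and ball_post below 0.03 m and value of joint plunger below 0.003 m), for 0.2 s.
At the end, for the whole second after the job is handed in: The pin stands up in the hole beside the ball-headed post (tray within 0.06 rad of one 45 degree step, plunger within 3 mm of fully up, pin tip within 30 mm of the post's foot seen from above), the tray is at rest, and the two vials stand upright in their wells (all of step 2 and velocity of joint carousel between -0.05 and 0.05 rad/s and height (world z) of each of vial_1, vial_2 below 0.022 m and angle between each of vial_1, vial_2's own z axis and vertical below 0.2 rad); the robot touches nothing.
It fails at once if the carousel is turned past the next hole (more than 70 degrees from its start) (value of joint carousel above 1.22 rad or value of joint carousel below -1.22 rad).
It fails at once if a vial is lifted out of its well or tipped (height (world z) of any of vial_1, vial_2 above 0.03 m or angle between any of vial_1, vial_2's own z axis and vertical above 0.4 rad).
It fails at once if one of the loose things on the bench is moved more than 25 mm or lifted (distance of any of cone_vessel_6, blind_ferrule, forceps, marker_red from where it was at the start of the episode above 0.025 m).
It also fails if it takes over 40 s, if anything falls off the work surface, if the arm or the gripper's body presses on something with over 40 N, if the wrist force passes 120 N, or if a joint passes its speed limit or range.

## Working session

There is one attempt and no reset: what is moved stays moved. The work goes in short steps, Python scripts to look and compute and a tool call to move; the robot and the scene stay as the last step left them, time stands still between calls to the robot, and variables do not carry over. Pictures are saved under pics/ and viewed, and the job is handed in when it is done.

Besides the shell and the picture viewer there is one more tool, called after "Request:" as name(argument=value, ...), one argument or row to a line, values as JSON. send_rows: Moves the arm, as the interface text tells. Its arguments: {"type":"object","properties":{"deltas":{"type":"array","items":{"type":"object","properties":{"dp":{"type":"array","items":{"type":"number"}},"rotation":{"type":"array","items":{"type":"number"}}}}},"fingers":{"type":"number"},"grip_force":{"type":"number"}},"required":["deltas"]}

```bash
mkdir -p pics; ls; cat > h.py <<'E'
import numpy as np, cv2
from rig import monitor, eyes, manip, models
def save(n,im): cv2.imwrite('pics/'+n,im[:,:,::-1])
def toworld(p,u,v,d=None):
    d=p['depth'][int(round(v)),int(round(u))] if d is None else d
    K=p['mtx'];R=cv2.Rodrigues(np.array(p['rvec'],float))[0];t=np.array(p['tvec'],float).ravel()
    c=np.array([(u-K[0,2])/K[0,0]*d,(v-K[1,2])/K[1,1]*d,d])
    return R.T@(c-t)
def atz(p,u,v,z):
    K=p['mtx'];R=cv2.Rodrigues(np.array(p['rvec'],float))[0];t=np.array(p['tvec'],float).ravel()
    o=-R.T@t; r=R.T@np.array([(u-K[0,2])/K[0,0],(v-K[1,2])/K[1,1],1]); return o+r*(z-o[2])/r[2]
def proj(p,X):
    return cv2.projectPoints(np.array(X,float).reshape(-1,3),np.array(p['rvec'],float),np.array(p['tvec'],float),p['mtx'],None)[0].reshape(-1,2)
E
python3 - <<'E'
from h import *
s=monitor.get_state();print(s)
for n in('top','scene'):
    p=eyes.get_image(n);save(n+'0.png',p['color'])
    for k in['carousel_axis','button_top','pin_tip','ball_post','flat_stub','vial_1','cone_vessel_6','blind_ferrule','forceps','marker_red']:
        try: print(n,k,[(np.round(d['box']).tolist(),round(d['score'],2)) for d in models.find_in(k,p)][:4])
        except Exception as e: print(k,e)
    if n=='top': print(p['mtx'],p['rvec'],p['tvec'])
E
```

```text
pics
{'clock': 0.0, 'qpos': array([-1.28601274e+00,  2.76617523e-01,  1.50615296e+00, -2.76525037e-05,
        1.36069770e+00, -1.21010102e-01]), 'qd': array([-2.36835012e-03, -6.44756312e-04, -2.46524969e-04,  1.23741586e-03,
        7.04934692e-05,  6.72158259e-04]), 'effort': array([-2.63070047e-03, -4.16778803e+01, -2.45801890e+01, -4.49305644e-04,
        1.10724251e-02,  7.79703470e-06]), 'position': array([ 0.22681926, -0.52782706,  0.24941893]), 'ee_rot': array([-9.33518980e-04,  9.79485938e-01,  2.01510340e-01, -9.01791082e-05]), 'contact_force': array([ 0.18832627, -0.17518182,  0.14537014]), 'moment': array([-0.01762417, -0.05596461, -0.03800052]), 'width': 0.08538973109484699}
top carousel_axis [([217.0, 210.0, 284.0, 278.0], 0.59)]
top button_top []
top pin_tip []
top ball_post [([218.0, 213.0, 282.0, 276.0], 0.5)]
top flat_stub [([240.0, 246.0, 245.0, 250.0], 0.49)]
top vial_1 [([277.0, 159.0, 285.0, 177.0], 0.68), ([217.0, 249.0, 232.0, 257.0], 0.47)]
top cone_vessel_6 [([355.0, 225.0, 382.0, 252.0], 0.8), ([159.0, 231.0, 180.0, 277.0], 0.7)]
top blind_ferrule [([311.0
[... 233 characters left out ...]
     0.           1.        ]] [ 2.12018835 -2.14976618  0.22803646] [0.19697455 0.5060699  0.95187805]
scene carousel_axis [([239.0, 223.0, 325.0, 294.0], 0.96)]
scene button_top [([296.0, 247.0, 317.0, 268.0], 0.61)]
scene pin_tip [([296.0, 249.0, 314.0, 269.0], 0.55)]
scene ball_post [([289.0, 232.0, 295.0, 246.0], 0.61)]
scene flat_stub []
scene vial_1 [([229.0, 182.0, 236.0, 188.0], 0.59), ([271.0, 259.0, 281.0, 273.0], 0.47)]
scene cone_vessel_6 [([331.0, 159.0, 356.0, 196.0], 0.67), ([328.0, 198.0, 366.0, 206.0], 0.61)]
scene blind_ferrule [([305.0, 203.0, 325.0, 217.0], 0.73)]
scene forceps [([327.0, 198.0, 368.0, 207.0], 0.69)]
scene marker_red [([206.0, 305.0, 254.0, 357.0], 0.97)]
```

```bash
python3 - <<'E'
from h import *
a=eyes.get_image('top');b=eyes.get_image('scene')
c=cv2.resize(a['color'][190:300,140:400],None,fx=3,fy=3,interpolation=3)
save('t1.png',c)
save('s1.png',cv2.resize(b['color'][190:320,200:380],None,fx=4.4,fy=4.4,interpolation=3))
for p in(a,):
  z=toworld(p,250,244);print(z)
E
```

```text
[0.42099131 0.26494403 0.05478512]
```

View pics/top0.png

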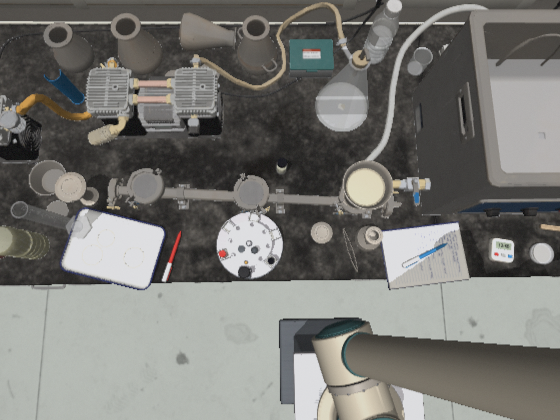

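View pics/t1.png

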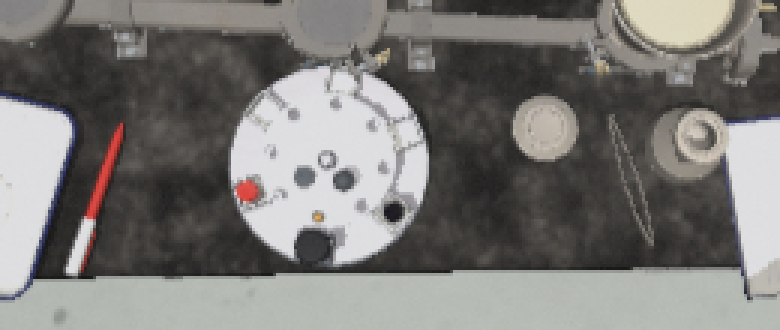

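View pics/s1.png

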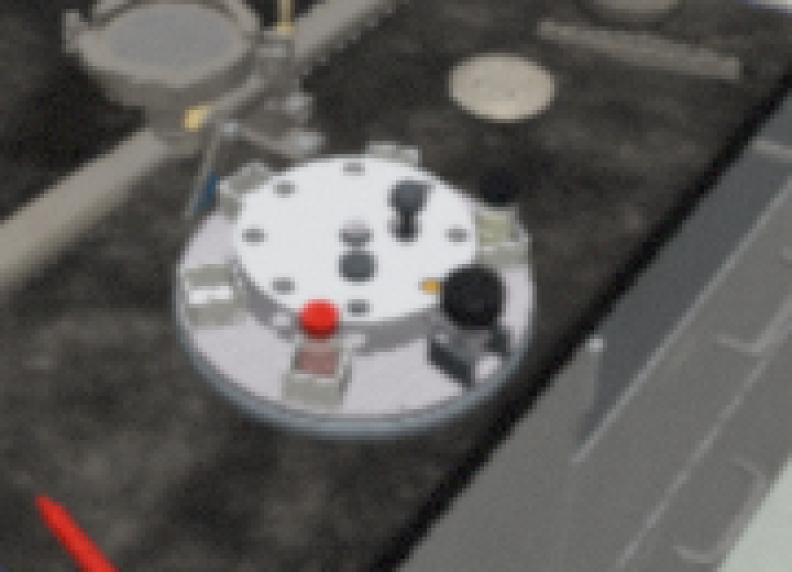

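View pics/scene0.png

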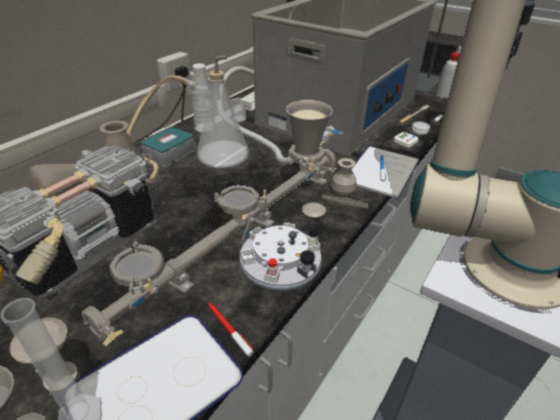

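The top view (crop t1) shows the button at (314,246), the brass pin at (318,217) and the index plate centred at about (326,160). The two markers are the disc at (304,177) and the post at (344,180). The scene crop shows the ball on its stem at (405,205), on the black-capped vial's side, and the flat stub at (357,265), on the red vial's side. So the target looks like the robot's right (-y), which is counter-clockwise. I'll measure this to confirm.

```bash
python3 - <<'E'
from h import *
p=eyes.get_image('top');q=eyes.get_image('scene')
f=lambda u,v:((u+.5)/3-.5+140,(v+.5)/3-.5+190)
A=atz(p,*f(326.5,160),.046);B=atz(p,*f(314,246),.064);P=atz(p,*f(318,217),.048)
print(A,B,P,np.linalg.norm((B-A)[:2]),np.linalg.norm((P-A)[:2]))
g=lambda u,v:((u+.5)/4.4-.5+200,(v+.5)/4.4-.5+190)
ballA=atz(p,*f(344,180),.069);st=atz(p,*f(304,177),.052)
ang=lambda X:np.degrees(np.arctan2(*(X-A)[1::-1]))
print('ball top',ballA,ang(ballA),np.linalg.norm((ballA-A)[:2]),'stub',st,ang(st),np.linalg.norm((st-A)[:2]),'btn',ang(B),'pin',ang(P))
for X,n in((ballA,'ball'),(st,'stub'),(B,'btn'),(P,'pin'),(A,'axis')):
    uv=proj(q,X)[0];print(n,(uv-[200,190]+.5)*4.4-.5)
B2=atz(q,*g(472,292),.062);P2=atz(q,*g(432,286),.048);print(B2,P2)
for v,n in(((393,210),'v1'),((246,191),'v2')):
    X=atz(p,*f(*v),.063);print(n,X,ang(X),np.linalg.norm((X-A)[:2]))
# depth check
for u,v in(f(314,246),f(344,180),f(304,177),f(393,210),f(246,191)): print(toworld(p,u,v))
E
```

```text
[0.42444605 0.26914421 0.046     ] [0.35272186 0.2784254  0.064     ] [0.37694138 0.27614783 0.048     ] 0.07232219866374538 0.04801816587967188
ball top [0.40550605 0.25366162 0.069     ] -140.73554861206824 0.02446291891283762 stub [0.40992036 0.2875262  0.052     ] 128.3162582105449 0.023428473213643455 btn 172.6268349504707 pin 171.61329012215657
ball [405.20262853 196.74777022]
stub [355.47240458 260.31093137]
btn [473.07370746 280.74690023]
pin [428.69894123 281.71005581]
axis [352.10562115 235.47235719]
[0.35033749 0.28297513 0.062     ] [0.37419202 0.27762863 0.048     ]
v1 [0.3809075  0.21389068 0.063     ] -128.23731827487396 0.07034598977305018
v2 [0.39814795 0.33412994 0.063     ] 112.03194489797603 0.07010517218575667
[0.3527456  0.27847562 0.06321393]
[0.40457019 0.25324297 0.07993009]
[0.40973847 0.28737755 0.05405134]
[0.38070055 0.2139022  0.06647842]
[0.3979816  0.33386832 0.06514839]
```

Both views agree. The depth at the post is 80 mm, so that is the ball, and the disc reads 54 mm, so that is the stub. The button is at 172°, the post at 219° and the stub at 128°, which makes the direction counter-clockwise (+45°, towards -y). Next I move over with the fingers shut.

Request:
send_rows(
  deltas=[
    {"dp":[0.05,0.32,0],"rotation":[0,0,0]},
    {"dp":[0.1,0.64,0],"rotation":[0,0,0]},
    {"dp":[0.15,0.96,0],"rotation":[0,0,0]},
  ],
  fingers=1,
  grip_force=20,
)

```text
clock: 1.55
position: [0.2449, -0.4121, 0.2498]
ee_rot: [-0.0, 0.98, 0.201, 0.0]
contact_force: [0.6, 0.3, -0.0]
width: 0.0516
```

Request:
send_rows(
  deltas=[
    {"dp":[0.05,0.32,0],"rotation":[0,0,0]},
    {"dp":[0.1,0.64,0],"rotation":[0,0,0]},
    {"dp":[0.15,0.96,0],"rotation":[0,0,0]},
  ],
)

```text
clock: 1.8
position: [0.2629, -0.2961, 0.2503]
ee_rot: [0.0, 0.98, 0.201, 0.0]
contact_force: [1.1, 0.5, 0.3]
width: 0.0125
```

Request:
send_rows(
  deltas=[
    {"dp":[0.05,0.32,0],"rotation":[0,0,0]},
    {"dp":[0.1,0.64,0],"rotation":[0,0,0]},
    {"dp":[0.15,0.96,0],"rotation":[0,0,0]},
  ],
)

```text
clock: 2.05
position: [0.2808, -0.181, 0.2505]
ee_rot: [0.0, 0.98, 0.201, 0.0]
contact_force: [0.7, 0.1, 0.8]
width: 0.0
```

Request:
send_rows(
  deltas=[
    {"dp":[0.05,0.32,0],"rotation":[0,0,0]},
    {"dp":[0.1,0.64,0],"rotation":[0,0,0]},
    {"dp":[0.15,0.96,0],"rotation":[0,0,0]},
  ],
)

```text
clock: 2.3
position: [0.2987, -0.0659, 0.2507]
ee_rot: [0.0, 0.98, 0.201, 0.001]
contact_force: [1.2, -0.1, 0.9]
width: -0.0001
```

Request:
send_rows(
  deltas=[
    {"dp":[0.05,0.32,0],"rotation":[0,0,0]},
    {"dp":[0.1,0.64,0],"rotation":[0,0,0]},
    {"dp":[0.15,0.96,0],"rotation":[0,0,0]},
  ],
)

```text
clock: 2.55
position: [0.3167, 0.0495, 0.2508]
ee_rot: [0.0, 0.98, 0.201, 0.001]
contact_force: [1.6, -0.3, 0.1]
width: 0.0001
```

Request:
send_rows(
  deltas=[
    {"dp":[0.05,0.32,0],"rotation":[0,0,0]},
    {"dp":[0.1,0.64,0],"rotation":[0,0,0]},
    {"dp":[0.15,0.96,0],"rotation":[0,0,0]},
    {"dp":[0.15,0.96,0],"rotation":[0,0,0]},
    {"dp":[0.15,0.96,0],"rotation":[0,0,0]},
  ],
)

```text
clock: 2.97
position: [0.3347, 0.1647, 0.2503]
ee_rot: [0.0, 0.979, 0.204, -0.0]
contact_force: [0.6, -0.5, 0.0]
width: -0.0001
```

Request:
send_rows(
  deltas=[
    {"dp":[0.05,0.31,0],"rotation":[0,0,0]},
    {"dp":[0.1,0.63,-0.1],"rotation":[0,0,0]},
    {"dp":[0.145,0.95,-0.3],"rotation":[0,0,0]},
    {"dp":[0.145,0.95,-0.6],"rotation":[0,0,0]},
    {"dp":[0.145,0.95,-0.9],"rotation":[0,0,0]},
    {"dp":[0.145,0.95,-1],"rotation":[0,0,0]},
    {"dp":[0.145,0.95,-1],"rotation":[0,0,0]},
  ],
)

```text
clock: 3.55
position: [0.3503, 0.2739, 0.1271]
ee_rot: [0.002, 0.98, 0.201, -0.004]
contact_force: [-0.3, -0.5, -0.4]
width: 0.0003
```

```bash
python3 - <<'E'
from h import *
p=eyes.get_image('top');q=eyes.get_image('scene');w=eyes.get_image('wrist')
a=cv2.resize(p['color'][220:290,200:300],(560,392),interpolation=3)
save('c1.png',cv2.resize(q['color'][170:320,200:380],(720,600),interpolation=3))
save('w1.png',w['color']);save('c2.png',a)
print(monitor.get_state()['position'],monitor.get_state()['contact_force'])
E
```

```text
[0.35373049 0.27623601 0.13145396] [-0.15687358  0.77756768 -0.25171896]
```

View pics/c1.png

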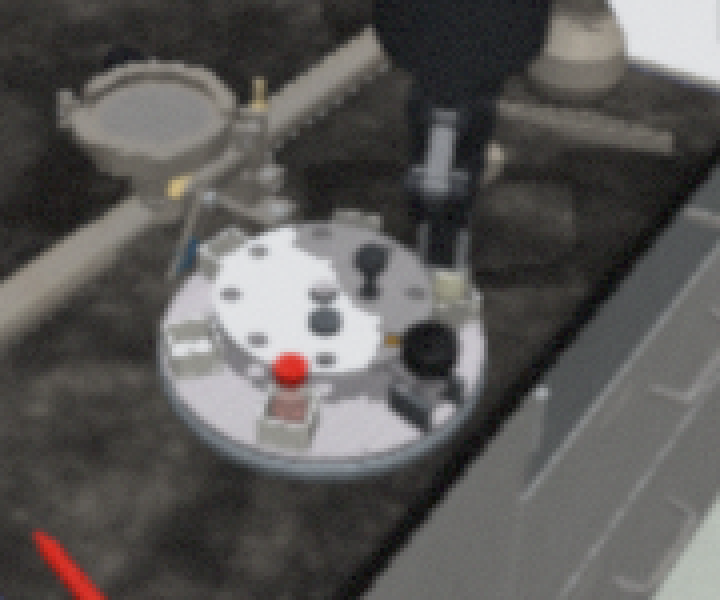

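View pics/w1.png

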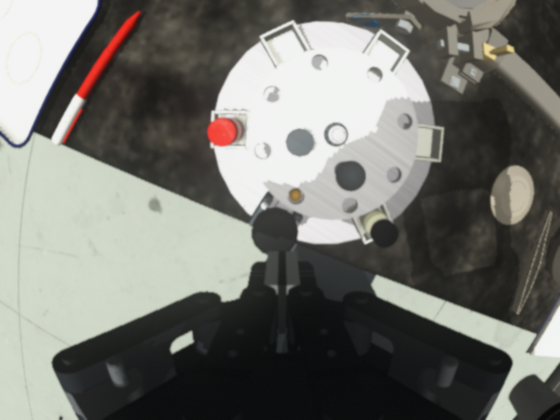

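The wrist view shows the button at (275,230), directly ahead of the shut fingertips at (281,255), with the ball post at (350,176) on the black vial's side. Nothing is in the way, so I'm lowering to just above the button.

Request:
send_rows(
  deltas=[
    {"dp":[0,0,-0.1],"rotation":[0,0,0]},
    {"dp":[0,0,-0.2],"rotation":[0,0,0]},
    {"dp":[0,0,-0.3],"rotation":[0,0,0]},
    {"dp":[0,0,-0.33],"rotation":[0,0,0]},
    {"dp":[0,0,-0.33],"rotation":[0,0,0]},
    {"dp":[0,0,-0.33],"rotation":[0,0,0]},
  ],
)

```text
clock: 4.2
position: [0.3534, 0.277, 0.0919]
ee_rot: [-0.0, 0.98, 0.201, 0.001]
contact_force: [0.2, 0.9, 0.2]
width: 0.0003
```

```bash
python3 - <<'E'
from h import *
q=eyes.get_image('scene');w=eyes.get_image('wrist')
s=monitor.get_state();print(s['position'],s['contact_force'])
save('d1.png',np.hstack([cv2.resize(q['color'][210:290,250:350],(400,320),interpolation=3),cv2.resize(w['color'][140:300,180:380],(400,320))]))
E
```

```text
[0.35332012 0.27718057 0.09190374] [-0.20127247 -0.29445881  0.28600339]
```

View pics/d1.png

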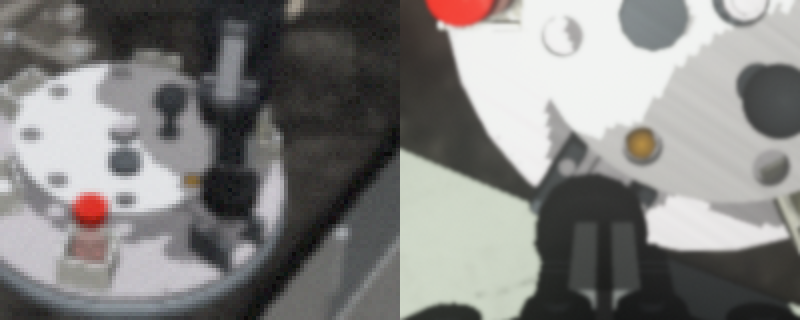

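The fingertips sit over the button (right panel, around (590,250)). Now I press.

Request:
send_rows(
  deltas=[
    {"dp":[0,0,-0.03],"rotation":[0,0,0]},
    {"dp":[0,0,-0.06],"rotation":[0,0,0]},
    {"dp":[0,0,-0.09],"rotation":[0,0,0]},
    {"dp":[0,0,-0.12],"rotation":[0,0,0]},
    {"dp":[0,0,-0.14],"rotation":[0,0,0]},
    {"dp":[0,0,-0.14],"rotation":[0,0,0]},
    {"dp":[0,0,-0.14],"rotation":[0,0,0]},
  ],
)

```text
clock: 4.88
position: [0.3527, 0.2771, 0.074]
ee_rot: [-0.0, 0.979, 0.202, 0.0]
contact_force: [-0.3, 0.2, 5.0]
width: -0.0001
```

Request:
send_rows(
  deltas=[
    {"dp":[0,0,-0.015],"rotation":[0,0,0]},
    {"dp":[0,0,-0.03],"rotation":[0,0,0]},
    {"dp":[0,0,-0.03],"rotation":[0,0,0]},
    {"dp":[0,0,-0.03],"rotation":[0,0,0]},
  ],
)

```text
clock: 5.22
position: [0.3527, 0.2771, 0.0708]
ee_rot: [-0.0, 0.979, 0.201, 0.001]
contact_force: [-0.9, -0.4, 8.5]
width: 0.0003
```

Fully pressed: 12 mm down at 8.5 N. Now push round the first 18°.

Request:
send_rows(
  deltas=[
    {"dp":[0,-0.03,0],"rotation":[0,0,0]},
    {"dp":[-0.003,-0.062,0],"rotation":[0,0,0]},
    {"dp":[-0.003,-0.094,0],"rotation":[0,0,0]},
    {"dp":[0,-0.125,0],"rotation":[0,0,0]},
    {"dp":[0.003,-0.156,0],"rotation":[0,0,0]},
    {"dp":[0.008,-0.188,0],"rotation":[0,0,0]},
    {"dp":[0.008,-0.188,0],"rotation":[0,0,0]},
  ],
)

```text
clock: 5.8
position: [0.3539, 0.2542, 0.0708]
ee_rot: [-0.0, 0.98, 0.201, 0.001]
contact_force: [-0.4, 0.2, 8.2]
width: -0.0001
```

```bash
python3 - <<'E'
from h import *
q=eyes.get_image('scene');w=eyes.get_image('wrist')
s=monitor.get_state();print(s['position'],s['contact_force'])
save('e1.png',np.hstack([cv2.resize(q['color'][210:290,250:350],(400,320),interpolation=3),cv2.resize(w['color'][140:300,180:380],(400,320))]))
E
```

```text
[0.35387866 0.25431707 0.07084924] [ 0.22619777 -0.93179583  7.50554079]
```

View pics/e1.png

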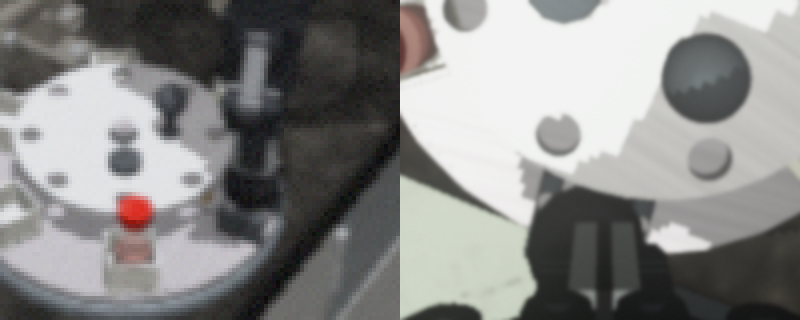

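The tray followed: the red vial moved round and the start hole is now empty, with no visible slip of the button. I continue to about 45°.

Request:
send_rows(
  deltas=[
    {"dp":[0.007,-0.03,0],"rotation":[0,0,0]},
    {"dp":[0.016,-0.061,0],"rotation":[0,0,0]},
    {"dp":[0.027,-0.091,0],"rotation":[0,0,0]},
    {"dp":[0.039,-0.12,0],"rotation":[0,0,0]},
    {"dp":[0.053,-0.149,0],"rotation":[0,0,0]},
    {"dp":[0.067,-0.177,0],"rotation":[0,0,0]},
    {"dp":[0.084,-0.204,0],"rotation":[0,0,0]},
    {"dp":[0.101,-0.23,0],"rotation":[0,0,0]},
    {"dp":[0.12,-0.255,0],"rotation":[0,0,0]},
    {"dp":[0.12,-0.255,0],"rotation":[0,0,0]},
    {"dp":[0.12,-0.255,0],"rotation":[0,0,0]},
  ],
)

```text
clock: 6.82
position: [0.3683, 0.2236, 0.0708]
ee_rot: [0.0, 0.98, 0.201, 0.001]
contact_force: [1.1, -1.1, 9.5]
width: -0.0001
```

```bash
python3 - <<'E'
from h import *
q=eyes.get_image('scene');w=eyes.get_image('wrist');p=eyes.get_image('top')
s=monitor.get_state();print(s['position'],s['contact_force'])
save('f1.png',np.hstack([cv2.resize(q['color'][210:290,250:350],(400,320),interpolation=3),cv2.resize(w['color'][140:300,180:380],(400,320))]))
save('f2.png',cv2.resize(p['color'][200:290,200:310],(770,630)[:2],interpolation=3)[:600])
c=p['color'].astype(int);m=(c[...,0]>150)&(c[...,1]<90)&(c[...,2]<90);m[:,:195]=0;m[:,300:]=0;m[:205]=0
v,u=np.nonzero(m);X=atz(p,u.mean(),v.mean(),.063);A=np.array([.4245,.269]);d=X[:2]-A
print(len(u),np.degrees(np.arctan2(d[1],d[0])),np.linalg.norm(d))
E
```

```text
[0.36821178 0.22371296 0.07082382] [ 0.86739362 -0.99802829  8.79869087]
0 nan nan<stdin>:7: RuntimeWarning: Mean of empty slice.
  ret = ret.dtype.type(ret / rcount)
```

View pics/f1.png

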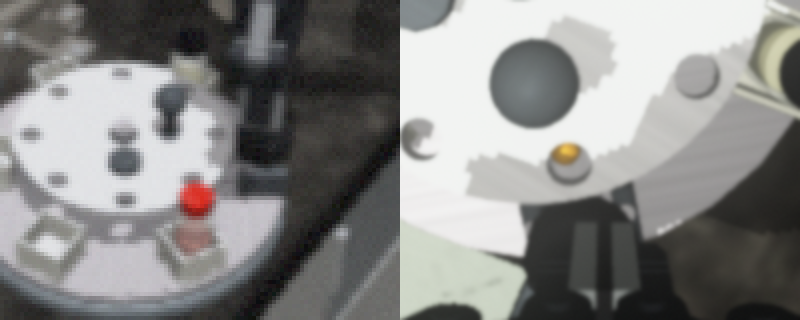

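View pics/f2.png

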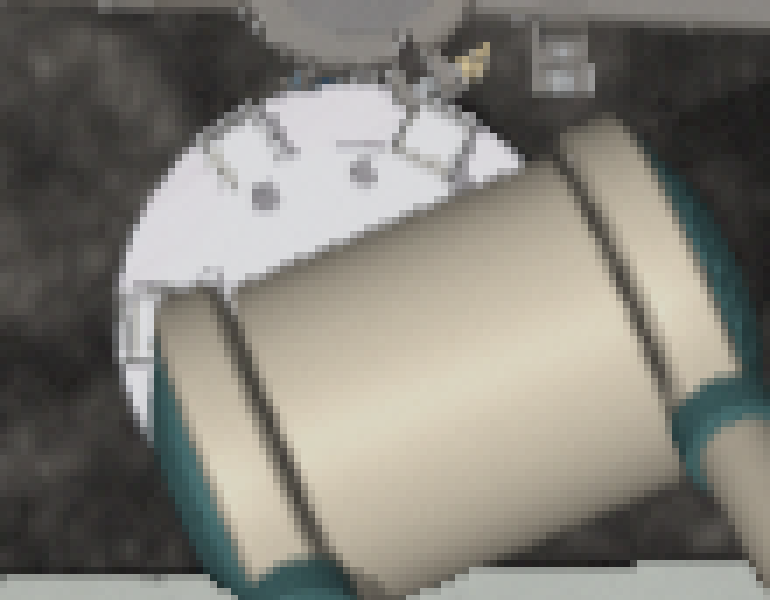

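The wrist view shows the brass pin at (567,155) inside the hole at (570,163), less than 1 mm off sideways, next to the ball head at (535,83). I'm lifting straight up, slowly at first.

Request:
send_rows(
  deltas=[
    {"dp":[0,0,0.02],"rotation":[0,0,0]},
    {"dp":[0,0,0.04],"rotation":[0,0,0]},
    {"dp":[0,0,0.07],"rotation":[0,0,0]},
    {"dp":[0,0,0.1],"rotation":[0,0,0]},
    {"dp":[0,0,0.13],"rotation":[0,0,0]},
    {"dp":[0,0,0.16],"rotation":[0,0,0]},
    {"dp":[0,0,0.25],"rotation":[0,0,0]},
    {"dp":[0,0,0.4],"rotation":[0,0,0]},
    {"dp":[0,0,0.6],"rotation":[0,0,0]},
    {"dp":[0,0,0.6],"rotation":[0,0,0]},
    {"dp":[0,0,0.6],"rotation":[0,0,0]},
  ],
)

```text
clock: 7.88
position: [0.368, 0.2239, 0.1432]
ee_rot: [-0.0, 0.979, 0.202, 0.001]
contact_force: [-1.4, -0.3, -0.6]
width: 0.0003
```

```bash
python3 - <<'E'
from h import *
q=eyes.get_image('scene');w=eyes.get_image('wrist')
s=monitor.get_state();print(s['position'],s['contact_force'])
save('g1.png',np.hstack([cv2.resize(q['color'][210:290,250:350],(400,320),interpolation=3),cv2.resize(w['color'][100:260,180:380],(400,320))]))
E
```

```text
[0.36681048 0.22337341 0.14168834] [-0.31027834 -1.50143414 -0.20037573]
```

View pics/g1.png

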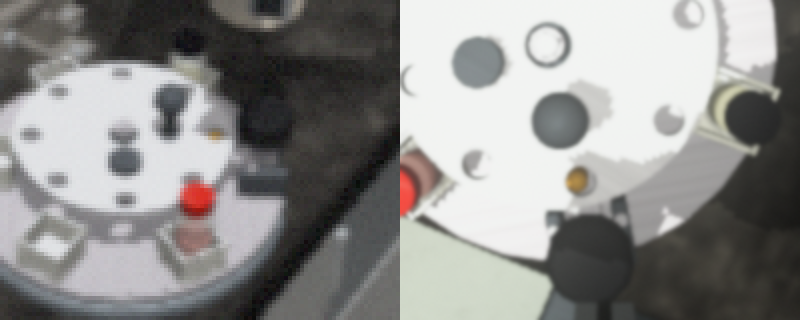

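The pin looks to be in the hole but off-centre. I'll clear the hand and measure the heights from the top camera.

Request:
send_rows(
  deltas=[
    {"dp":[0,-0.1,0.3],"rotation":[0,0,0]},
    {"dp":[0,-0.3,0.6],"rotation":[0,0,0]},
    {"dp":[0,-0.6,0.8],"rotation":[0,0,0]},
    {"dp":[-0.1,-0.9,0.9],"rotation":[0,0,0]},
    {"dp":[-0.1,-1,0.9],"rotation":[0,0,0]},
  ],
)

```text
clock: 8.4
position: [0.3547, 0.1007, 0.2519]
ee_rot: [0.001, 0.98, 0.201, 0.0]
contact_force: [-0.1, 0.3, -1.2]
width: -0.0001
```

Request:
send_rows(
  deltas=[
    {"dp":[-0.1,-0.3,0],"rotation":[0,0,0]},
    {"dp":[-0.2,-0.6,0],"rotation":[0,0,0]},
    {"dp":[-0.3,-1,0],"rotation":[0,0,0]},
    {"dp":[-0.3,-1,0],"rotation":[0,0,0]},
    {"dp":[-0.3,-1,0],"rotation":[0,0,0]},
  ],
)

```text
clock: 8.82
position: [0.3185, -0.0183, 0.2493]
ee_rot: [-0.0, 0.98, 0.198, -0.001]
contact_force: [0.6, -0.6, -0.5]
width: -0.0003
```

```bash
python3 - <<'E'
from h import *
q=eyes.get_image('scene');p=eyes.get_image('top')
s=monitor.get_state();print(s['position'],s['contact_force'],s['clock'])
save('i1.png',np.hstack([cv2.resize(q['color'][210:290,250:350],(400,320),interpolation=3),cv2.resize(p['color'][205:285,200:300],(400,320),interpolation=3)]))
A=np.array([.4245,.269])
for deg in(215,217.3,219):
  t=np.radians(deg);e=np.array([np.cos(t),np.sin(t)])
  for r,z in((.073,.064),(.048,.048)):
    uv=proj(p,[*(A+r*e),z])[0];print(deg,r,uv,toworld(p,*uv),p['color'][int(round(uv[1])),int(round(uv[0]))])
c=p['color'].astype(int);m=(c[...,0]>130)&(c[...,1]<90)&(c[...,2]<90);m[:,:195]=0;m[:,300:]=0
v,u=np.nonzero(m)
if len(u):
  X=atz(p,u.mean(),v.mean(),.063);d=X[:2]-A;print(len(u),np.degrees(np.arctan2(d[1],d[0])),np.linalg.norm(d))
# button centroid via depth
D=[]
for v in range(235,285):
  for u in range(225,290):
    X=toworld(p,u,v)
    if .055<X[2]<.07 and np.linalg.norm(X[:2]-A)>.057 and c[v,u].max()<80: D.append(X)
D=np.array(D);D=D[np.linalg.norm(D[:,:2]-np.array([.366,.225]),axis=1)<.03]
M=D.mean(0);print(len(D),M,np.median(D[:,2]),np.degrees(np.arctan2(*(M[:2]-A)[::-1]))%360,np.linalg.norm(M[:2]-A))
E
```

```text
[ 0.31942205 -0.0158622   0.24958657] [-0.18122547 -0.31066987 -0.00490744] 8.9167
215 0.073 [265.33731599 266.38525404] [0.36457719 0.22709832 0.06692191] [57 58 60]
215 0.048 [259.58315307 258.46774721] [0.38507535 0.24142652 0.04967326] [197 158  94]
217.3 0.073 [266.29751614 265.65782503] [0.3663881  0.22475523 0.06495175] [57 58 60]
217.3 0.048 [260.2036555  258.00087273] [0.38619366 0.23986746 0.04992777] [197 158  94]
219 0.073 [266.98785057 265.09598371] [0.36768193 0.22304787 0.06588367] [60 59 62]
219 0.048 [260.64995052 257.64016728] [0.38723601 0.23880597 0.04740004] [149 139 128]
26 156.61297063285 0.07013991681011778
105 [0.36364079 0.22685137 0.06544396] 0.06542363525192428 214.70491094200827 0.0740293870397112
```

View pics/i1.png

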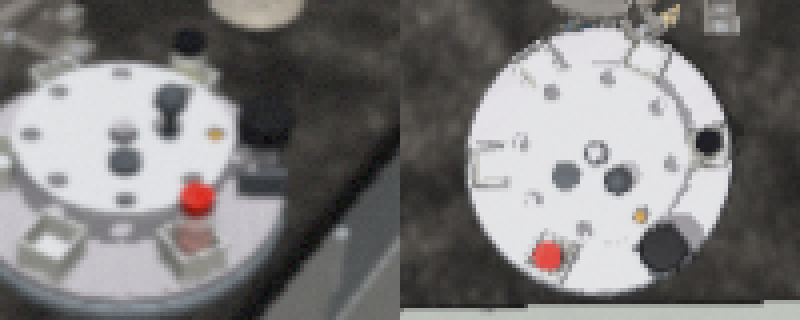

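```bash
python3 - <<'E'
from h import *
print(manip.sign_off())
E
```

```text
the job is handed in; nothing more can be done
None
```

I set the carousel on by one hole, counter-clockwise towards the ball-headed post, and handed the job in at about 9 s on the robot clock. With the fingers shut I pressed the button 12 mm down to its stop (about 8.5 N). I pushed it 45° round the arc, then lifted straight up and drew the hand clear.

What the last checks showed:
- **Button height:** its top read 65 mm by depth, so it is fully up. It would read about 56 mm if the pin were caught under the plate.
- **Pin:** the brass tip shows in the hole beside the ball post.
- **Turn:** the red-capped vial moved 44.6° round.
- **Disagreement:** the button's depth centroid gave only about 42°. I put that down to its edge pixels. The locked pin allows about 1.8° of play each way.
- **Vials and bench:** both vials look to be standing in their wells. The hand stayed clear of the loose things on the bench, but I did not re-measure their positions.
- **Hand:** it is about 0.3 m from the button, at a height of 0.25 m, and touching nothing.

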